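# Work a stuck battery pack loose from its charger

### The arm

A 7-joint arm with a two-finger parallel gripper is mounted at the origin on a cart in front of the work surface, level with it; the furniture and walls round the work are solid. World frame = base frame: x ahead of the robot, y to its left, z up, the work surface at z = 0. Lengths are in m, angles in rad, forces in N, time in s.
With the tool pointing down it reaches from about 0.425 to 0.825 m from the base axis. Payload 3.6 kg.
Tool frame: the origin (TCP) lies at the very end of the fingers, on their centre line; the grasp point (between the pads) lies 19 mm behind it; z points along the fingers, y is the line along which they close (so a half turn about z gives the same grasp; the last joint's range is limited). The gripper opens to 93 mm and grips with 3 to 60 N. Pads are 15 mm wide; open, the fingers measure 128 mm over their backs; the gripper's body (75 mm by 188 mm) begins 65 mm behind the grasp point.
Start: joints at [-1.298, 0.615, -0.013, 1.423, 0.008, 1.103, -0.04], TCP at [0.191, 0.621, 0.219] pointing down, gripper open.
Joint ranges: [-3.12, 3.12], [-0.3, 2.06], [-1.34, 1.32], [0.26, 2.42], [-1.36, 4.5], [0.01, 1.98], [-2.84, 2.84]. Speed limits (rad/s): [2.79, 2.79, 3.14, 3.14, 3.14, 3.14, 3.14].

### API

Orientations are given as a unit quaternion [x, y, z, w].
In Python, from bench import * gives the robot as it stands. The module is installed in compiled form; this text tells all that it offers.
- The arm moves only by the tool servo_tool, never from a script. Its argument "plan" is one flat list of numbers, 5 for each row, row after row: the shift along the tool's x, y, z in cm, then the turn about the tool's z in rad, then the finger opening in cm, from 0 to 9.3. A call has 1 to 12 rows; each row is the pose to reach, as a shift and turn from the pose commanded when the call began, along the tool's axes at that moment; what a row does not reach only later rows make up. A row lasts 1/8 s, in which the tool goes at most 62.5 mm and 10.7 degrees, less where a joint would pass 70% of its speed; a pose out of reach is approached as far as the arm can. A call with a gripper value outside its range is refused whole. The fingers move at their own pace and stop on an object; "force" is the grip in N (left out, the last holds). Time passes only in rows, so rows that repeat a pose let the fingers close. It gives the time, the measured TCP pose, the force, the opening and the grip force at its end, in the units of the state.
- state(): the state, without advancing time (a new reading comes with each control period).
- grab_frame(name): name is "side" or "top" or "wrist"; returns the picture (480x640x3 uint8, red, green, blue); there is no depth.
- get_calibration(name): a dict with "fovy" (degrees; the focal length in pixels is half the picture's height over the tangent of half this angle, whatever the lens; pixels are square), "cx", "cy" (the principal point, pixels), "k1" (the pictures are not rectified: a ray, as slopes to the right and down, at radius r is drawn at 1 + k1 r^2 times it, then the intrinsics apply), "rvec" (rotation vector, rad) and "tvec" (3), from world to camera coordinates, as OpenCV has them. Camera axes: x right, y down, z forward; pixel columns grow to the right and rows downward; lengths in m; the calibration is good to about 2 mm. A picture is of the moment at which its call begins: read the wrist's pose just before it. get_calibration takes no time and is no camera call; for the wrist camera it gives the pose at the moment of the call.
- close_job(): hands the job in; it is judged then, once.
The state is a dict: "t": time; "joints": joint angles; "qd": joint speeds; "tau": joint torques, N m; "tool_pos": TCP position; "ee_rot": TCP orientation; "force": force on the tool from outside, world axes, zero at the start; "wrist_torque": the same for the moment, N m; "opening": finger opening in m; "grasp_force": force on a finger pad.
Only numpy, scipy, OpenCV 4.12 (cv2) and the standard library are available. Lean on these libraries where they do the work, as an engineer would, in place of code of your own. Each camera call takes 0.05 s, during which the arm holds its last target. There are 200 camera calls.

### The job

The battery pack with the orange cap is stuck in the desktop charger. Rock it side to side, towards the other pack and away from it, until the catches on both its sides have been pushed back, then draw it straight up and finish while holding it still and upright over its own bay, just clear of the charger: about 2 cm of air between the pack's bottom and the top of the charger. Leave the blue pack seated in its bay and do not knock the other things on the desk about.

Things in the scene. Friction and masses are not known exactly. Their poses are not given: they have to be found in the camera images.
- charger: Black and grey two-bay charger fixed to the desk, 80 (x) x 208 (y) x 59 (z) mm. Origin: centre of its underside, on the desk. Its y axis runs along the row of two bays: the packs are rocked along it. x points away from the robot (yaw within 0.3 rad). Its top, the black covers beside the bays, is 59 mm above the desk. Either pack may be in either bay.
- bay_a (a point): Centre of the floor of bay a, at y = +52 mm in the charger's frame, 8 mm above the desk. Axes as the charger's. In each bay the pack's plug stands between ribs with 2 mm play on each side (y), and the foot has 1.5 mm play on each side in x and 9 mm in y.
- bay_b (a point): Centre of the floor of bay b, just like bay a, at y = -52 mm in the charger's frame, 8 mm above the desk. Axes as the charger's.
- pack_orange_mid (a point): Centre (52.5 mm above its bottom) of the orange-capped battery pack, loose, 105 mm tall, about 0.11 to 0.21 kg, upright in a bay, bottom on the bay floor. Grip its top 40 mm across the 30 mm thickness (fingers closing along the charger's x). It can lean about 0.18 rad each way along the charger's y, tipping about the lower edge of its plug; to either side the catch on that side is pushed back.
- pack_orange: The orange-capped pack; origin: centre of its bottom; z up, x thickness, y width along the row of bays, aligned with the charger. 30 mm thick. Widths from the bottom up: plug 16 mm (to 10 mm height), foot 44 mm (to 34 mm: shoulders), then 34 mm to the top. A catch over each shoulder stops a straight pull after 4 mm; with both pushed back 5.5 mm the upright pack lifts out freely.
- pack_blue_mid (a point): Centre (half-way up) of the blue-capped pack, otherwise just like the orange one, standing in the other bay. Leave it there.
- catch_a_outer (a joint): Yellow sliding catch of bay a, on the side away from the other bay, 38.5 to 46.5 mm above the bay floor. 0 = fully in, 0.5 mm from the pack's side and 4.5 mm over its shoulder; grows (m) as it is pushed back along the charger's y, away from the middle of its bay; stop at 0.007. No spring: about 6 N moves it and it stays where it is left. Starts at 0 to 0.0008.
- catch_a_inner (a joint): Yellow sliding catch of bay a, on the side towards the other bay, 38.5 to 46.5 mm above the bay floor. 0 = fully in, 0.5 mm from the pack's side and 4.5 mm over its shoulder; grows (m) as it is pushed back along the charger's y, away from the middle of its bay; stop at 0.007. No spring: about 6 N moves it and it stays where it is left. Starts at 0 to 0.0008.
- catch_b_outer (a joint): Yellow sliding catch of bay b, on the side away from the other bay, 38.5 to 46.5 mm above the bay floor. 0 = fully in, 0.5 mm from the pack's side and 4.5 mm over its shoulder; grows (m) as it is pushed back along the charger's y, away from the middle of its bay; stop at 0.007. No spring: about 6 N moves it and it stays where it is left. Starts at 0 to 0.0008.
- catch_b_inner (a joint): Yellow sliding catch of bay b, on the side towards the other bay, 38.5 to 46.5 mm above the bay floor. 0 = fully in, 0.5 mm from the pack's side and 4.5 mm over its shoulder; grows (m) as it is pushed back along the charger's y, away from the middle of its bay; stop at 0.007. No spring: about 6 N moves it and it stays where it is left. Starts at 0 to 0.0008.
- stapler_mid (a point): Centre (half-way up) of the loose blue stapler, 44x128x30 mm. Bystander: leave it alone.
- screwdriver_mid (a point): Centre (half-way up) of the loose red-handled screwdriver, 25x188x24 mm. Bystander: leave it alone.
- phone_mid (a point): Centre (half-way up) of the loose phone with a red edge lying flat, 79x152x10 mm. Bystander: leave it alone.
- tape_roll_mid (a point): Centre (half-way up) of the loose roll of masking tape lying flat, 103x101x25 mm. Bystander: leave it alone.
Mind the look-alikes: they are no part of the job. What is shaped like the pack_orange but pink or yellow is not meant.

How it is judged:
By the outcome, as a careful person would: the job done as asked, in the order asked, and still so for the second after the job is handed in, while the arm keeps its last pose, push and grip.
It also fails if it takes over 48 s, if anything falls off the work surface, if the arm or the gripper's body presses on something with over 40 N, if the wrist force passes 120 N, or if a joint passes its speed limit or range.

## Working session

There is one attempt and no reset: what is moved stays moved. The work goes in short steps, Python scripts to look and compute and a tool call to move; the robot and the scene stay as the last step left them, time stands still between calls to the robot, and variables do not carry over. Pictures are saved under pics/ and viewed, at most 12 in all, crops included, and the job is handed in when it is done.

Besides the shell and the picture viewer there is one more tool, called after "Request:" by a JSON object that holds its "name" and its "arguments". servo_tool: Moves the arm, as the interface text tells. Its arguments: {"type":"object","properties":{"plan":{"type":"array"},"force":{"type":"number"}},"required":["plan"]}

```bash
mkdir -p pics
cat > h.py <<'E'
from bench import *
import numpy as np, cv2
def save(n,f):
    im=grab_frame(n); cv2.imwrite('pics/'+f,im[:,:,::-1]); return im
def ray(n,u,v,c=None):
    c=c or get_calibration(n); f=240/np.tan(np.radians(c['fovy'])/2)
    K=np.array([[f,0,c['cx']],[0,f,c['cy']],[0,0,1.]])
    p=cv2.undistortPoints(np.array([[[u,v]]],float),K,np.array([c['k1'],0,0,0.]) ,None)[0,0]
    # exact inversion of r(1+k1 r^2)
    R=cv2.Rodrigues(np.array(c['rvec'],float))[0]
    return -R.T@np.array(c['tvec'],float), R.T@np.array([p[0],p[1],1])
def onz(n,u,v,z,c=None):
    o,d=ray(n,u,v,c); return o+d*(z-o[2])/d[2]
def proj(n,P,c=None):
    c=c or get_calibration(n); f=240/np.tan(np.radians(c['fovy'])/2)
    K=np.array([[f,0,c['cx']],[0,f,c['cy']],[0,0,1.]])
    return cv2.projectPoints(np.array(P,float).reshape(-1,3),np.array(c['rvec'],float),np.array(c['tvec'],float),K,np.array([c['k1'],0,0,0.]))[0][:,0]
E
python3 - <<'E'
from h import *
a=save('top','t0.png');b=save('side','s0.png')
s=state();print(s['tool_pos'],s['ee_rot'],s['t'],get_calibration('top'))
E
```

```text
[0.19114901 0.62052873 0.21762427] [ 1.48821986e-01  9.88863365e-01 -1.11480853e-03 -1.35083817e-04] 0.1 {'fovy': 48.49725304749064, 'cx': 326.35865408843495, 'cy': 243.54071649029098, 'k1': -0.0735001356732147, 'rvec': array([ 2.1231488 , -2.13825165,  0.17939824]), 'tvec': array([-0.07659558,  0.53543048,  1.75231014])}
```

View pics/t0.png

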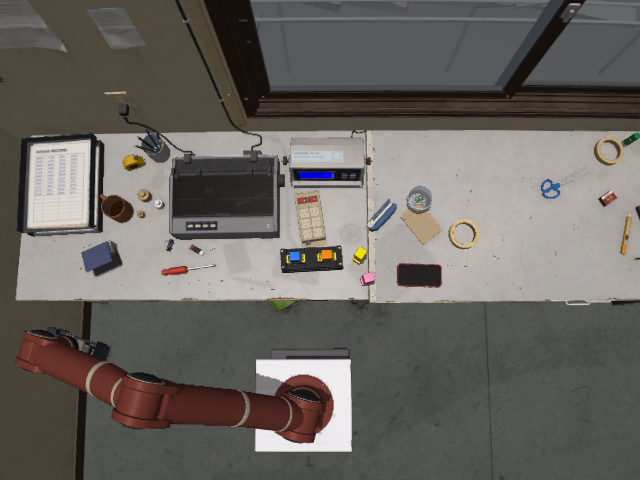

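View pics/s0.png

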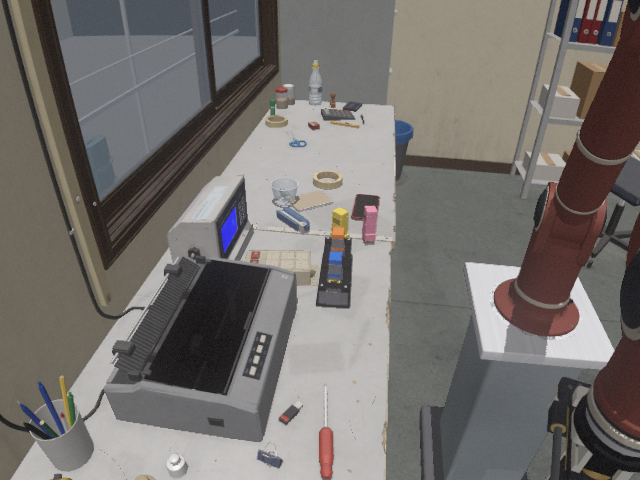

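The charger is at top-picture (312,259), with the orange pack on the right at (327,255) and the blue pack at (295,257). Look-alikes are the yellow pack at (360,256) and the pink one at (367,279). I choose (327,255), the orange cap inside the charger, and will check it in a crop.

Run:
```python
from h import *
for n,f,boxes in (('top','t0.png',(270,345,235,280)),('side','s0.png',(315,355,222,285))):
    im=cv2.imread('pics/'+f); h=cv2.cvtColor(im,cv2.COLOR_BGR2HSV)
    x0,x1,y0,y1=boxes
    for name,lo,hi in (('or',(5,150,120),(17,255,255)),('bl',(100,120,120),(125,255,255)),('ye',(22,150,120),(34,255,255)),('dark',(0,0,0),(179,255,70))):
        m=cv2.inRange(h,lo,hi); k=np.zeros_like(m);k[y0:y1,x0:x1]=m[y0:y1,x0:x1]
        nn,l,st,ce=cv2.connectedComponentsWithStats(k)
        for i in range(1,nn):
            if st[i,4]>12:
                u,v=ce[i]; r=cv2.minAreaRect(np.argwhere(l==i)[:,::-1].astype(np.float32))
                print(n,name,st[i],ce[i].round(1),onz(n,u,v,.113 if name in('or','bl') else .055).round(3),np.round(cv2.boxPoints(r),1).tolist() if name=='dark' else '')
    if n=='top': a=im[230:300,265:385]; cv2.imwrite('pics/c0.png',cv2.resize(a,None,fx=6,fy=6,interpolation=cv2.INTER_CUBIC))
```

```text
top or [321 250  11   9  93] [326.3 253.9] [ 0.489 -0.08   0.113] 
top bl [289 251  11  10  89] [294.3 255.7] [0.484 0.024 0.113] 
top ye [317 253   5   8  27] [318.9 256.7] [ 0.489 -0.055  0.055] 
top ye [332 253   5   7  21] [334.  255.9] [ 0.491 -0.106  0.055] 
top ye [286 255   4   8  17] [287.1 258.8] [0.482 0.051 0.055] 
top ye [302 254   3   8  21] [303.1 257.5] [ 0.487 -0.002  0.055] 
top dark [270 235   9   3  27] [274. 236.] [0.56  0.096 0.055] [[270.0, 235.0], [278.0, 235.0], [278.0, 237.0], [270.0, 237.0]]
top dark [ 281  246   62   27 1037] [310.8 260.4] [ 0.477 -0.028  0.055] [[280.0, 248.8000030517578], [340.8999938964844, 245.5], [342.20001220703125, 269.29998779296875], [281.3999938964844, 272.6000061035156]]
side or [332 227  12  11 110] [337.5 231.9] [ 0.486 -0.07   0.113] 
side bl [329 251  14  14 164] [335.  257.4] [0.481 0.035 0.113] 
side bl [328 274  13   3  30] [333.9 275. ] [0.476 0.098 0.113] 
side dark [319 238  33  47 645] [336.5 263.9] [ 0.481 -0.018  0.055] [[318.8999938964844, 284.0], [320.8999938964844, 237.60000610351562], [352.0, 239.0], [349.8999938964844, 285.29998779296875]]
```

View pics/c0.png

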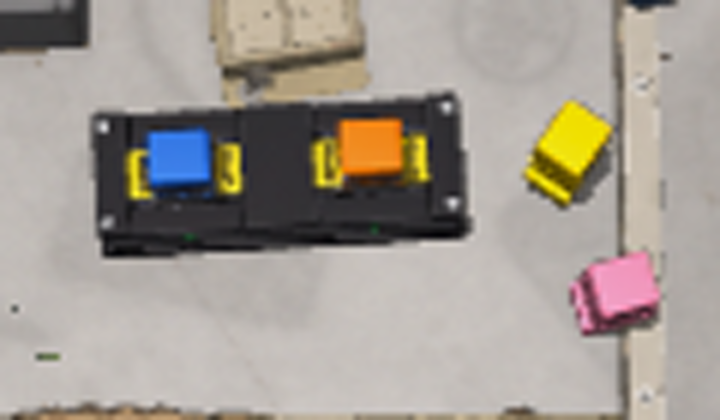

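The crop confirms it: the orange cap, crop (372,147), is in the right-hand bay (bay b). The blue pack is in bay a, and the yellow and pink ones stand outside the charger. I'm moving above it.

Request:
{"name": "servo_tool", "arguments": {"plan": [-5, -4.5, -4, 0.1, 9.3, -10, -9, -4, 0.2, 9.3, -15, -13.5, -4, 0.3, 9.3, -20, -18, -4, 0.4, 9.3, -25, -22.5, -4, 0.5, 9.3, -30, -27, -4, 0.6, 9.3, -33, -32, -4, 0.7, 9.3, -36, -37, -4, 0.8, 9.3, -39, -42, -4, 0.9, 9.3, -42, -47, -4, 1.0, 9.3, -45.5, -52.5, -4, 1.1, 9.3, -49, -58.2, -4, 1.22, 9.3]}}

```text
t: 1.6
tool_pos: [0.4816, -0.0549, 0.2586]
ee_rot: [0.69, 0.724, 0.0, -0.0]
force: [0.6, -0.1, -0.4]
opening: 0.0928
grasp_force: 0.0
```

Request:
{"name": "servo_tool", "arguments": {"plan": [0, 0, 0, 0, 9.3, 0, 0, 0, 0, 9.3]}}

```text
t: 1.85
tool_pos: [0.4811, -0.0524, 0.2582]
ee_rot: [0.688, 0.726, -0.0, -0.001]
force: [0.1, -0.2, -0.2]
opening: 0.0934
grasp_force: 0.0
```

Run:
```python
from h import *
s=state();c=get_calibration('wrist');save('wrist','w0.png')
print(s['tool_pos'],s['ee_rot'],s['t'],s['force'],s['joints'])
import pickle;pickle.dump(c,open('c.pkl','wb'))
im=cv2.imread('pics/t0.png')
P=[onz('top',265+u/6,230+v/6,.057) for u,v in((102,127),(447,100),(452,203),(107,222))]
print(np.round(P,3).tolist(),np.mean(P,0))
print(proj('wrist',[[.488,-.079,.113],[.484,.024,.113]],c))
```

```text
[ 0.48109433 -0.05238056  0.25815122] [ 6.88142455e-01  7.25575055e-01 -1.50280764e-04 -8.82297706e-04] 1.85 [ 0.12822407 -0.24493035 -0.23232651] [-0.28111822  0.33990402  0.47253921  1.83721536 -0.18121276  1.00845407
  0.31853518]
[[0.508, 0.068, 0.057], [0.522, -0.124, 0.057], [0.464, -0.127, 0.057], [0.455, 0.065, 0.057]] [ 0.48719808 -0.02937798  0.057     ]
[[328.98019167 255.84182719]
 [331.56770445 127.80084844]]
```

View pics/w0.png

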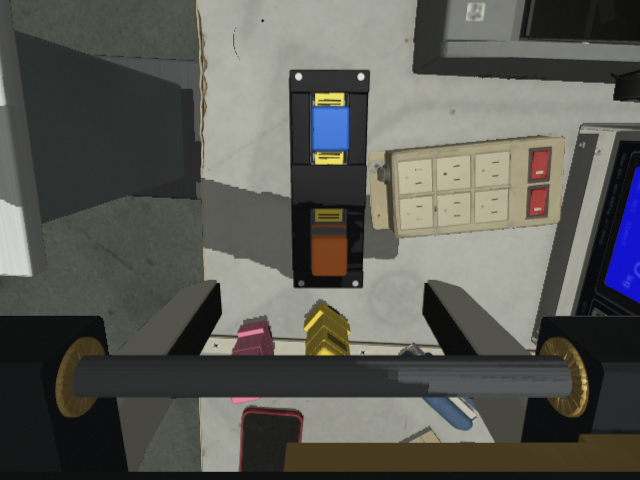

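The wrist view shows the blue pack at (330,129), the orange pack at (329,250) in shadow, and the charger screws at (298,77), (361,76), (358,283) and (300,283).

Run:
```python
from h import *
import pickle;c=pickle.load(open('c.pkl','rb'))
P=np.array([onz('wrist',u,v,.059,c) for u,v in((298,77),(361,76),(358,283),(300,283))])
print(P.round(4).tolist(),P.mean(0)); d=(P[0]+P[1]-P[2]-P[3]);print('yaw',np.arctan2(-d[0],d[1]))
print('cam',ray('wrist',0,0,c)[0])
h=cv2.cvtColor(cv2.imread('pics/w0.png'),cv2.COLOR_BGR2HSV)
for nm,lo,hi in(('or',(5,150,60),(17,255,255)),('bl',(100,120,120),(125,255,255))):
    m=cv2.inRange(h,lo,hi);m[:,:290]=0;m[:,370:]=0;m[300:]=0
    n,l,st,ce=cv2.connectedComponentsWithStats(m);i=1+st[1:,4].argmax();r=cv2.minAreaRect(np.argwhere(l==i)[:,::-1].astype(np.float32))
    q=cv2.boxPoints(r);print(nm,st[i],q.round(1).tolist(),[onz('wrist',*p,.113,c).round(4).tolist() for p in q])
s=state();print(h[215:285:5,329].tolist())
```

```text
[[0.4534, 0.0654, 0.059], [0.5081, 0.0691, 0.059], [0.5205, -0.1233, 0.059], [0.4625, -0.1264, 0.059]] [ 0.48615863 -0.02878066  0.059     ]
yaw 0.0558577237631005
cam [0.47727132 0.02110736 0.42476464]
or [ 312  235   36   41 1422] [[312.0, 275.0], [312.0, 235.0], [347.0, 235.0], [347.0, 275.0]] [[0.4746, -0.0968, 0.113], [0.473, -0.0617, 0.113], [0.5018, -0.0602, 0.113], [0.5043, -0.0952, 0.113]]
bl [ 312  106   38   45 1635] [[312.0, 150.0], [312.0, 106.0], [349.0, 106.0], [349.0, 150.0]] [[0.4698, 0.0066, 0.113], [0.4683, 0.039, 0.113], [0.4962, 0.0405, 0.113], [0.4985, 0.0081, 0.113]]
[[25, 163, 75], [25, 167, 116], [12, 194, 88], [120, 6, 46], [12, 192, 85], [12, 192, 117], [12, 191, 120], [11, 189, 120], [12, 195, 119], [12, 195, 119], [12, 193, 119], [11, 191, 119], [12, 194, 96], [0, 0, 14]]
```

Charger centre is about (0.486, -0.029) with yaw 0.055. The orange pack is at about (0.489, -0.080), and the screw spacing and the cap views agree with that. I'm going down with the fingertips 15 mm above the charger.

Request:
{"name": "servo_tool", "arguments": {"plan": [-2.8, 0.6, 2, 0, 7.5, -2.8, 0.6, 6, 0, 7.5, -2.8, 0.6, 10, 0, 7.5, -2.8, 0.6, 11, 0, 7.5, -2.8, 0.6, 11, 0, 7.5]}}

```text
t: 2.52
tool_pos: [0.4892, -0.0797, 0.1488]
ee_rot: [0.688, 0.726, 0.0, -0.0]
force: [-0.1, 0.3, 0.9]
opening: 0.0749
grasp_force: 0.0
```

Run:
```python
from h import *
s=state();c=get_calibration('wrist');save('wrist','w1.png')
print(s['tool_pos'],s['ee_rot'],s['t'])
print(proj('wrist',[[.489,-.080,.113],[.484,.024,.113],[.489,-.097,.113],[.489,-.063,.113]],c))
```

```text
[ 0.48922368 -0.07972405  0.14882149] [ 6.87623715e-01  7.26067178e-01  5.72238616e-05 -2.77544226e-04] 2.525
[[321.95229809 270.65605924]
 [323.3864324   65.49237814]
 [320.29715929 299.17805639]
 [323.67876961 240.9046696 ]]
```

View pics/w1.png

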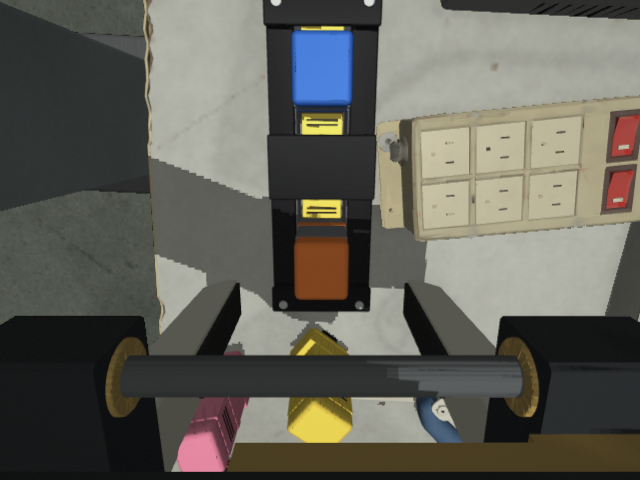

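The orange cap is centred at (322,268) against a predicted (322,271), and the fingers straddle it symmetrically. I'm descending and gripping.

Request:
{"name": "servo_tool", "arguments": {"plan": [0, 0, 2, 0, 7.5, 0, 0, 4, 0, 7.5, 0, 0, 6, 0, 7.5, 0, 0, 7.4, 0, 7.5, 0, 0, 7.4, 0, 7.5, 0, 0, 7.4, 0, 2, 0, 0, 7.4, 0, 2, 0, 0, 7.4, 0, 2, 0, 0, 7.4, 0, 2, 0, 0, 7.4, 0, 2], "force": 25}}

```text
t: 3.82
tool_pos: [0.489, -0.0809, 0.0747]
ee_rot: [0.688, 0.725, -0.0, 0.0]
force: [-0.5, -0.2, -1.5]
opening: 0.03
grasp_force: 24.7
```

Request:
{"name": "servo_tool", "arguments": {"plan": [0.3, 0, 0, 0, 2, 0.6, 0, 0, 0, 2, 0.9, 0, 0, 0, 2, 1.2, 0, 0, 0, 2, 1.4, 0, 0, 0, 2, 1.6, 0, 0, 0, 2, 1.6, 0, 0, 0, 2, 1.6, 0, 0, 0, 2]}}

```text
t: 4.82
tool_pos: [0.4884, -0.07, 0.0752]
ee_rot: [0.69, 0.724, -0.002, 0.003]
force: [-1.5, -7.2, 1.5]
opening: 0.0299
grasp_force: 25.0
```

Run:
```python
from h import *
s=state();print(s['tool_pos'],s['force'],s['wrist_torque'],s['grasp_force'])
im=grab_frame('wrist');im2=grab_frame('side')
a=np.hstack([cv2.resize(im[150:350,220:420],(400,400)),cv2.resize(im2[205:305,285:385],(400,400))])
cv2.imwrite('pics/r1.png',a[:,:,::-1])
```

```text
[ 0.48844418 -0.0700451   0.07523348] [-1.54556755 -7.18199007  1.52297726] [-2.18517355  0.35213847  0.00994952] 25.00031903386116
```

View pics/r1.png

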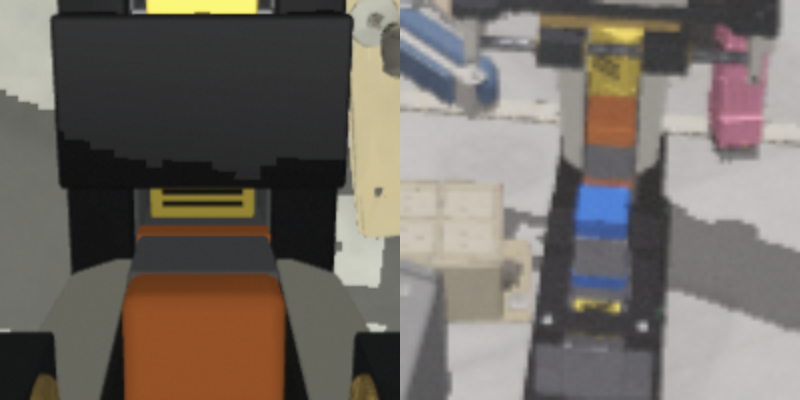

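The crop shows the cap leaning only partly. The arm gives (16 mm commanded, 11 mm moved, 7 N), so I'll push further.

Request:
{"name": "servo_tool", "arguments": {"plan": [0.3, 0, 0, 0, 2, 0.6, 0, 0, 0, 2, 0.8, 0, 0, 0, 2, 1.0, 0, 0, 0, 2, 1.0, 0, 0, 0, 2]}}

```text
t: 5.55
tool_pos: [0.4881, -0.0613, 0.0755]
ee_rot: [0.69, 0.724, -0.002, 0.004]
force: [-1.3, -9.1, 1.8]
opening: 0.0299
grasp_force: 25.0
```

Request:
{"name": "servo_tool", "arguments": {"plan": [0.2, 0, 0, 0, 2, 0.4, 0, 0, 0, 2, 0.4, 0, 0, 0, 2]}}

```text
t: 5.92
tool_pos: [0.4879, -0.0574, 0.0755]
ee_rot: [0.69, 0.724, -0.002, 0.004]
force: [-0.9, -10.1, 2.6]
opening: 0.03
grasp_force: 25.0
```

Run:
```python
from h import *
s=state();print(s['tool_pos'],s['force'],s['wrist_torque'],s['ee_rot'])
im=grab_frame('wrist');im2=grab_frame('side')
a=np.hstack([cv2.resize(im[100:350,195:445],(400,400)),cv2.resize(im2[205:305,285:385],(400,400))])
cv2.imwrite('pics/r2.png',a[:,:,::-1])
```

```text
[ 0.48788907 -0.05738802  0.07549175] [ -0.90934888 -10.0619573    2.62809403] [-2.63944677  0.40489395 -0.03100251] [ 0.69009447  0.72370491 -0.00207544  0.00406419]
```

View pics/r2.png

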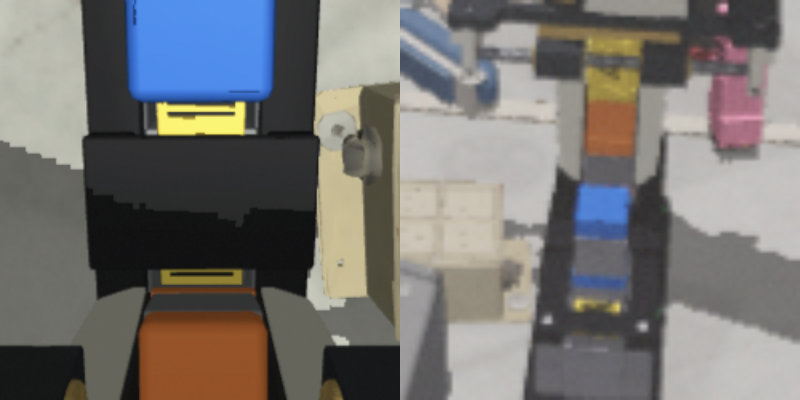

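Bay b's inner catch at crop (203,275) has slid mostly under the cover. I'll push a little further to feel for the stop.

Request:
{"name": "servo_tool", "arguments": {"plan": [0.2, 0, 0, 0, 2, 0.4, 0, 0, 0, 2, 0.4, 0, 0, 0, 2]}}

```text
t: 6.4
tool_pos: [0.4877, -0.0529, 0.0754]
ee_rot: [0.69, 0.724, -0.002, 0.004]
force: [-1.5, -9.8, 1.7]
opening: 0.0304
grasp_force: 25.0
```

Run:
```python
from h import *
s=state();c=get_calibration('wrist');print(s['tool_pos'],s['force'],s['wrist_torque'])
im=grab_frame('wrist');cv2.imwrite('pics/r3.png',im[:,:,::-1])
h=cv2.cvtColor(im,cv2.COLOR_RGB2HSV)
# catch (yellow) extents on column through the charger's catches, and where top edge of pack is
m=cv2.inRange(h,(20,120,40),(35,255,255));m[:,:280]=0;m[:,370:]=0;m[330:]=0
n,l,st,ce=cv2.connectedComponentsWithStats(m)
for i in range(1,n):
  if st[i,4]>60:
    x,y,w,hh,_=st[i];print(st[i],[onz('wrist',x+w/2,v,.0545,c).round(4) for v in(y,y+hh)])
m=cv2.inRange(h,(5,150,40),(17,255,255));m[:,:280]=0;m[:,370:]=0;m[340:]=0
r=np.where(m[:,290:350].mean(1)>120)[0];print(r)
for v in (r[0],r[-1]):print(v,onz('wrist',322,v,.113,c))
print(proj('wrist',[[.488,-.0807+.0005+.017+.0055,.0545],[.488,-.0807+.017+.0005,.0545]],c))
```

```text
[ 0.48769806 -0.05292441  0.07536069] [-1.50773108 -9.79119425  1.72587679] [-2.46455565e+00  2.89222091e-01 -5.76645706e-04]
[291  49  59  18 969] [array([0.4817, 0.0549, 0.0545]), array([0.4821, 0.0476, 0.0545])]
[293 178  55  16 811] [array([ 0.4844, -0.0011,  0.0545]), array([ 0.4847, -0.0087,  0.0545])]
[296 276  50  10 462] [array([ 0.487 , -0.0508,  0.0545]), array([ 0.4872, -0.0563,  0.0545])]
[287 288 289 299 300 301 302 303 304 305 306 307 308 309 310 311 312 313
 314 315 316 317 318 319 320 321 322 323 324 325 326 327 328 329 330 331
 332 333 334 335 336 337 338 339]
287 [ 0.48643537 -0.03213028  0.113     ]
339 [ 0.48742917 -0.05273756  0.113     ]
[[322.37396525 288.54951581]
 [321.86100691 298.35330582]]
```

Bay b's inner catch now has its edge at about y = -0.056, which is about 6.9 mm back. Now I'll rock the other way.

Request:
{"name": "servo_tool", "arguments": {"plan": [-0.6, 0, 0, 0, 2, -1.2, 0, 0, 0, 2, -1.8, 0, 0, 0, 2, -2.4, 0, 0, 0, 2, -3.0, 0, 0, 0, 2, -3.6, 0, 0, 0, 2, -4.0, 0, 0, 0, 2, -4.4, 0, 0, 0, 2, -4.8, 0, 0, 0, 2, -5.2, 0, 0, 0, 2, -5.6, 0, 0, 0, 2, -5.6, 0, 0, 0, 2]}}

```text
t: 7.95
tool_pos: [0.4901, -0.0991, 0.0745]
ee_rot: [0.687, 0.726, 0.001, -0.002]
force: [0.8, 5.2, 2.2]
opening: 0.0302
grasp_force: 25.0
```

Request:
{"name": "servo_tool", "arguments": {"plan": [-0.3, 0, 0, 0, 2, -0.6, 0, 0, 0, 2, -0.8, 0, 0, 0, 2, -0.8, 0, 0, 0, 2]}}

```text
t: 8.45
tool_pos: [0.4903, -0.1043, 0.0743]
ee_rot: [0.687, 0.727, 0.002, -0.004]
force: [-0.9, 9.2, 3.9]
opening: 0.0298
grasp_force: 25.0
```

Request:
{"name": "servo_tool", "arguments": {"plan": [-0.3, 0, 0, 0, 2, -0.5, 0, 0, 0, 2, -0.5, 0, 0, 0, 2]}}

```text
t: 8.82
tool_pos: [0.4906, -0.1096, 0.0741]
ee_rot: [0.687, 0.727, 0.002, -0.004]
force: [0.7, 8.7, 1.5]
opening: 0.0298
grasp_force: 25.0
```

Run:
```python
from h import *
s=state();c=get_calibration('wrist');print(s['tool_pos'],s['force'],s['wrist_torque'])
im=grab_frame('wrist');im2=grab_frame('side');im3=grab_frame('top')
h=cv2.cvtColor(im,cv2.COLOR_RGB2HSV)
m=cv2.inRange(h,(20,100,30),(35,255,255));m[:,:280]=0;m[:,370:]=0;m[330:]=0
n,l,st,ce=cv2.connectedComponentsWithStats(m)
for i in range(1,n):
  if st[i,4]>60:
    x,y,w,hh,_=st[i];print(st[i],[onz('wrist',x+w/2,v,.0545,c).round(4) for v in(y,y+hh)])
a=np.hstack([cv2.resize(im[100:350,195:445],(400,400)),cv2.resize(im3[225:285,300:360],(400,400),interpolation=cv2.INTER_CUBIC)])
cv2.imwrite('pics/r4.png',a[:,:,::-1])
```

```text
[ 0.49059534 -0.10959113  0.07409633] [0.67941274 8.69056306 1.46686771] [ 2.35882456 -0.11625326 -0.01423542]
[ 292   33   61   32 1669] [array([0.4841, 0.005 , 0.0545]), array([ 0.4849, -0.0078,  0.0545])]
[294 162  56  14 699] [array([ 0.487 , -0.0499,  0.0545]), array([ 0.4874, -0.0564,  0.0545])]
```

View pics/r4.png

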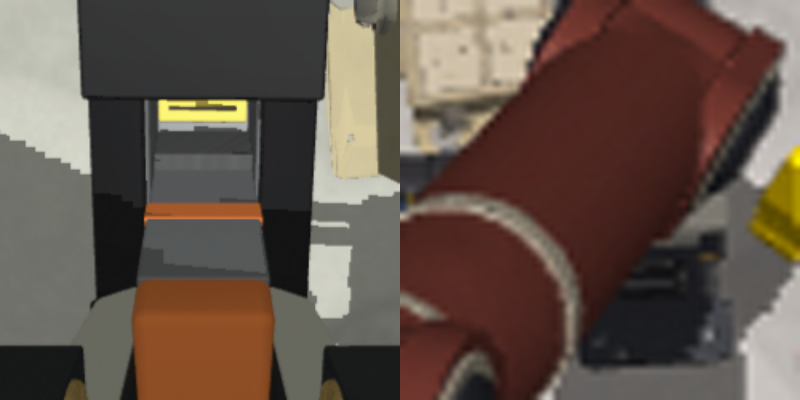

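The inner catch is clean in view, crop (203,110), with its edge about 6.4 mm back. The pack leans outward well. I'll add a bit more outward push for margin, then come upright.

Request:
{"name": "servo_tool", "arguments": {"plan": [-0.2, 0, 0, 0, 2, -0.3, 0, 0, 0, 2, -0.3, 0, 0, 0, 2, 0.3, 0, 0, 0, 2, 0.9, 0, 0, 0, 2, 1.5, 0, 0, 0, 2, 2.1, 0, 0, 0, 2, 2.7, 0, 0, 0, 2, 3.2, 0, 0, 0, 2, 3.5, 0, 0, 0, 2, 3.5, 0, 0, 0, 2, 3.5, 0, 0, 0, 2]}}

```text
t: 10.48
tool_pos: [0.4902, -0.0888, 0.076]
ee_rot: [0.69, 0.723, -0.002, 0.006]
force: [-1.6, -10.6, 2.9]
opening: 0.0301
grasp_force: 25.0
```

```bash
cat > up.py <<'E'
from h import *
import sys
s=state();c=get_calibration('wrist');print(s['t'],s['tool_pos'],s['force'],s['wrist_torque'])
im=grab_frame('wrist');cv2.imwrite('pics/'+sys.argv[1],im[:,:,::-1])
h=cv2.cvtColor(im,cv2.COLOR_RGB2HSV)
m=cv2.inRange(h,(5,150,40),(17,255,255));m[:,:295]=0;m[:,345:]=0
r=np.where(m[:400,295:345].mean(1)>130)[0]
g=np.split(r,np.where(np.diff(r)>1)[0]+1);print([(int(a[0]),int(a[-1])) for a in g if len(a)])
# offset of the cap's top edge and of the orange stripe from the pad centre line, for stripe ray-cast per height
b=s['tool_pos'][2]-.0745
for a in g:
  if len(a): print(a[0],[ (z,(onz('wrist',322,a[0],z+b,c)-s['tool_pos']).round(4)[1]) for z in(.04,.05,.06,.07,.113)])
E
python3 up.py u1.png
```

```text
10.475 [ 0.49021445 -0.08879024  0.07600973] [ -1.58395231 -10.56831575   2.87584477] [-2.58852939  0.30637464  0.05657978]
[(243, 249), (281, 354)]
243 [(0.04, np.float64(0.0155)), (0.05, np.float64(0.0185)), (0.06, np.float64(0.0215)), (0.07, np.float64(0.0245)), (0.113, np.float64(0.0374))]
281 [(0.04, np.float64(-0.0062)), (0.05, np.float64(-0.0022)), (0.06, np.float64(0.0019)), (0.07, np.float64(0.006)), (0.113, np.float64(0.0236))]
```

Request:
{"name": "servo_tool", "arguments": {"plan": [0, 0, 0, 0, 2, 0, 0, 0, 0, 2, 0, 0, 0, 0, 2, 0, 0, 0, 0, 2], "force": 8}}

```text
t: 11.02
tool_pos: [0.4896, -0.081, 0.0748]
ee_rot: [0.688, 0.725, 0.0, 0.001]
force: [1.7, -2.9, 1.1]
opening: 0.0301
grasp_force: 8.0
```

```bash
python3 up.py u2.png
```

```text
11.025 [ 0.48956428 -0.0809911   0.07478894] [ 1.68222852 -2.92037922  1.11888764] [-0.92342371 -0.25787209 -0.04028717]
[(253, 257), (282, 354)]
253 [(0.04, np.float64(0.0103)), (0.05, np.float64(0.0134)), (0.06, np.float64(0.0166)), (0.07, np.float64(0.0197)), (0.113, np.float64(0.0333))]
282 [(0.04, np.float64(-0.0064)), (0.05, np.float64(-0.0025)), (0.06, np.float64(0.0015)), (0.07, np.float64(0.0055)), (0.113, np.float64(0.0227))]
```

View pics/u2.png

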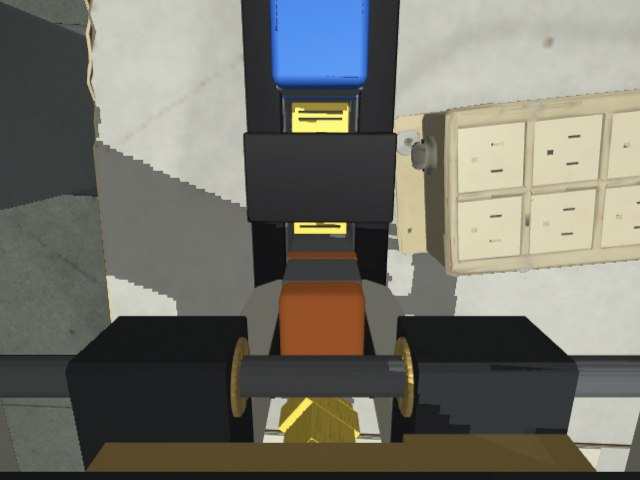

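The pack is nearly upright and held, with the cap edge at row 282 and its stripe at rows 253-257. The inner catch is back. I'll work out the lean from the stripe's height, taken from the first pictures.

```bash
cat > lean.py <<'E'
from h import *
import pickle
def rows(f,x,y0,y1):
    h=cv2.cvtColor(cv2.imread('pics/'+f),cv2.COLOR_BGR2HSV)
    m=cv2.inRange(h,(5,150,40),(17,255,255))[:,x-12:x+12].mean(1)>130
    r=np.where(m[y0:y1])[0]+y0; g=np.split(r,np.where(np.diff(r)>1)[0]+1); return [(int(a[0]),int(a[-1])) for a in g]
def solve(n,u,v,y,c):  # z where the ray meets plane y
    o,d=ray(n,u,v,c); return (o+d*(y-o[1])/d[1])[2]
E
python3 - <<'E'
from lean import *
c=pickle.load(open('c.pkl','rb'))
g=rows('w0.png',329,215,290);print(g)
for y in(-.0615,-.0637):print([solve('wrist',329,v,y,c) for a in g for v in a])
print(rows('w1.png',322,200,330))
c=get_calibration('wrist');print('now',c['tvec'])
g=rows('u2.png',322,200,330);print(g)
for z in(.07,.075,.08,.113):print(z,[onz('wrist',322,v,z,c)[1].round(4) for v in (253,258,282)])
E
```

```text
[(225, 226), (235, 276)]
[np.float64(0.07502597161796237), np.float64(0.07897180774175305), np.float64(0.11105065222064692), np.float64(0.2065950532779914)]
[np.float64(0.06571172781884355), np.float64(0.06976264949174671), np.float64(0.10269581809389344), np.float64(0.20078475864419715)]
[(223, 225), (237, 299)]
now [-0.48435735 -0.0959718   0.22359525]
[(253, 257), (282, 329)]
0.07 [np.float64(-0.0613), np.float64(-0.0637), np.float64(-0.0755)]
0.075 [np.float64(-0.0597), np.float64(-0.062), np.float64(-0.0735)]
0.08 [np.float64(-0.0581), np.float64(-0.0604), np.float64(-0.0715)]
0.113 [np.float64(-0.0477), np.float64(-0.0495), np.float64(-0.0583)]
```

Request:
{"name": "servo_tool", "arguments": {"plan": [-0.3, 0, 0, 0, 2, -0.6, 0, 0, 0, 2, -0.6, 0, 0, 0, 2, -0.6, 0, 0, 0, 2]}}

```text
t: 11.58
tool_pos: [0.4881, -0.0858, 0.0741]
ee_rot: [0.688, 0.725, -0.0, -0.002]
force: [0.2, 1.8, -1.9]
opening: 0.0299
grasp_force: 8.0
```

```bash
cat > ln.py <<'E'
from lean import *
import sys
s=state();c=get_calibration('wrist');im=grab_frame('wrist');cv2.imwrite('pics/'+sys.argv[1],im[:,:,::-1])
dz=float(sys.argv[2]) # how far the pack has been lifted
print(s['t'],s['tool_pos'].round(4),s['force'].round(2))
g=rows(sys.argv[1],322,200,335);print(g)
v=(g[0][0]+g[0][1]+1)/2
a,b=onz('wrist',322,v,.076+dz,c)[1],onz('wrist',322,g[-1][0],.113+dz,c)[1]
print('stripe y',a,'cap y',b,'lean',(b-a)/.037)
E
python3 ln.py u3.png 0
```

```text
11.575 [ 0.4881 -0.0858  0.0741] [ 0.21  1.82 -1.89]
[(252, 257), (282, 334)]
stripe y -0.06497336534973933 cap y -0.06306099017578524 lean 0.05168581551227247
```

Run:
```python
from lean import *
s=state();c=get_calibration('wrist');dt=np.array([.48922,-.07972,.14882])-s['tool_pos']
def P(u,v,z):
    o,d=ray('wrist',u,v,c);o=o+dt;return o+d*(z-o[2])/d[2]
y=P(322,237,.113)[1];print('cap',y,'far edge',P(322,299.5,.113)[1])
for z in(.066,.070,.074,.078,.082):print(z,P(322,224.5,z)[1])
```

```text
cap -0.060847964821526226 far edge -0.09710037225867812
0.066 -0.06502318923307587
0.07 -0.06408303957499734
0.074 -0.06314288991691881
0.078 -0.06220274025884028
0.082 -0.061262590600761745
```

The lean is within measurement error of upright and the pack is centred. I'll grip firmer and pull up slowly.

Request:
{"name": "servo_tool", "arguments": {"plan": [0.1, 0, 0, 0, 2, 0.1, 0, 0, 0, 2, 0.1, 0, -0.3, 0, 2, 0.1, 0, -0.6, 0, 2, 0.1, 0, -0.9, 0, 2, 0.1, 0, -1.2, 0, 2, 0.1, 0, -1.2, 0, 2], "force": 20}}

```text
t: 12.5
tool_pos: [0.4895, -0.0861, 0.087]
ee_rot: [0.688, 0.725, 0.0, 0.0]
force: [0.8, 0.5, 0.5]
opening: 0.0298
grasp_force: 20.0
```

```bash
python3 ln.py u4.png 0.011
```

```text
12.5 [ 0.4895 -0.0861  0.087 ] [0.78 0.48 0.52]
[(252, 257), (282, 334)]
stripe y -0.06584644518067377 cap y -0.06399337742107702 lean 0.05008291242153369
```

It rose 12 mm with no resistance, past the catches' 4 mm limit. I'll continue to 2 cm clear.

Request:
{"name": "servo_tool", "arguments": {"plan": [0, 0, -0.8, 0, 2, 0, 0, -1.6, 0, 2, 0, 0, -2.4, 0, 2, 0, 0, -3.2, 0, 2, 0, 0, -4.0, 0, 2, 0, 0, -4.8, 0, 2, 0, 0, -5.5, 0, 2, 0, 0, -5.9, 0, 2, 0, 0, -5.9, 0, 2, 0, 0, -5.9, 0, 2]}}

```text
t: 13.8
tool_pos: [0.489, -0.0858, 0.1454]
ee_rot: [0.688, 0.725, -0.0, -0.0]
force: [1.1, 0.5, -1.4]
opening: 0.0294
grasp_force: 20.0
```

```bash
python3 ln.py u5.png 0.071
python3 - <<'E'
from h import *
a=cv2.imread('pics/u5.png')[100:400,170:470]; b=grab_frame('side')[195:315,270:390,::-1]
cv2.imwrite('pics/f.png',np.hstack([cv2.resize(a,(400,400)),cv2.resize(b,(400,400),interpolation=cv2.INTER_CUBIC)]))
E
```

```text
13.8 [ 0.489  -0.0858  0.1454] [ 1.1   0.48 -1.43]
[(252, 257), (282, 334)]
stripe y -0.06512368688037878 cap y -0.06316427358931918 lean 0.05295711597458379
```

View pics/f.png

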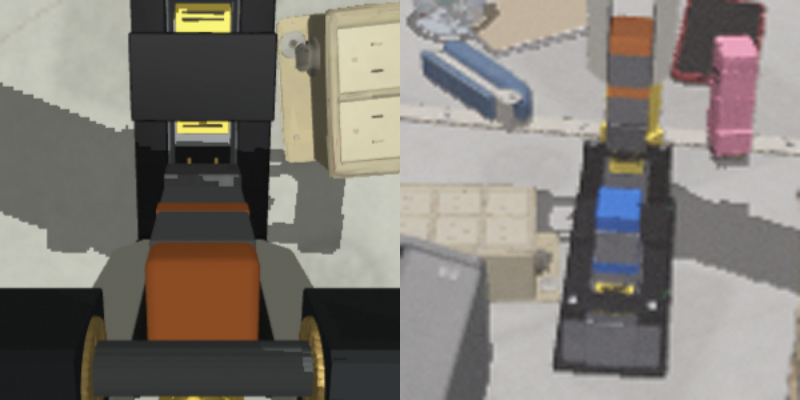

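The pack is out and hanging above bay b, with the blue pack still seated and the bystanders untouched. I'll check the lean from the foot's edges in the wrist picture.

Run:
```python
from h import *
im=cv2.imread('pics/u5.png');c=get_calibration('wrist')
g=cv2.cvtColor(im,cv2.COLOR_BGR2GRAY)[:,310:330].mean(1)
for v in range(208,290):
    if abs(g[v]-g[v-1])>4: print(v,g[v-1].round(),g[v].round(),[onz('wrist',322,v,z,c)[1].round(4) for z in(.079,.089,.113,.147,.184)])
cv2.imwrite('pics/z.png',cv2.resize(im[205:295,262:382],(800,600),interpolation=cv2.INTER_CUBIC))
```

```text
209 74.0 61.0 [np.float64(-0.0578), np.float64(-0.0558), np.float64(-0.0511), np.float64(-0.0445), np.float64(-0.0372)]
210 61.0 19.0 [np.float64(-0.0584), np.float64(-0.0564), np.float64(-0.0516), np.float64(-0.0449), np.float64(-0.0376)]
218 19.0 24.0 [np.float64(-0.0633), np.float64(-0.0611), np.float64(-0.0559), np.float64(-0.0484), np.float64(-0.0403)]
219 24.0 30.0 [np.float64(-0.064), np.float64(-0.0617), np.float64(-0.0564), np.float64(-0.0489), np.float64(-0.0406)]
222 29.0 34.0 [np.float64(-0.0658), np.float64(-0.0635), np.float64(-0.058), np.float64(-0.0502), np.float64(-0.0417)]
223 34.0 40.0 [np.float64(-0.0665), np.float64(-0.0641), np.float64(-0.0585), np.float64(-0.0506), np.float64(-0.042)]
230 42.0 50.0 [np.float64(-0.0709), np.float64(-0.0683), np.float64(-0.0623), np.float64(-0.0537), np.float64(-0.0444)]
231 50.0 67.0 [np.float64(-0.0715), np.float64(-0.0689), np.float64(-0.0628), np.float64(-0.0542), np.float64(-0.0448)]
235 70.0 64.0 [np.float64(-0.074), np.float64(-0.0714), np.float64(-0.065), np.float64(-0.056), np.float64(-0.0462)]
236 64.0 52.0 [np.float64(-0.0747), np.float64(-0.072), np.float64(-0.0656), np.float64(-0.0564), np.float64(-0.0465)]
252 57.0 62.0 [np.float64(-0.085), np.float64(-0.0819), np.float64(-0.0744), np.float64(-0.0637), np.float64(-0.0522)]
253 62.0 66.0 [np.float64(-0.0856), np.float64(-0.0825), np.float64(-0.0749), np.float64(-0.0642), np.float64(-0.0525)]
259 68.0 55.0 [np.float64(-0.0896), np.float64(-0.0863), np.float64(-0.0783), np.float64(-0.067), np.float64(-0.0547)]
280 57.0 64.0 [np.float64(-0.1036), np.float64(-0.0997), np.float64(-0.0903), np.float64(-0.0769), np.float64(-0.0624)]
281 64.0 70.0 [np.float64(-0.1043), np.float64(-0.1003), np.float64(-0.0909), np.float64(-0.0774), np.float64(-0.0628)]
282 70.0 64.0 [np.float64(-0.105), np.float64(-0.101), np.float64(-0.0914), np.float64(-0.0779), np.float64(-0.0632)]
```

View pics/z.png

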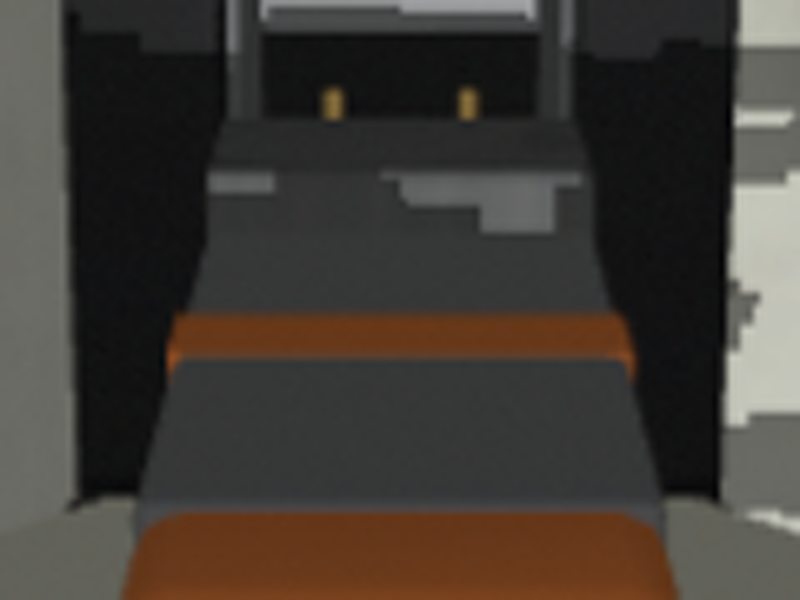

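Run:
```python
from h import *
c=get_calibration('wrist')
im=cv2.imread('pics/u5.png');r=im[:,305:340,2].mean(1)
print([(v,int(r[v])) for v in range(278,304)])
for v in (222.7,230.8,240,282,284,286,288,290,292):print(v,[onz('wrist',322,v,z,c)[1].round(4) for z in(.089,.113,.184)])
im=cv2.imread('pics/w1.png');r=im[:,305:340,2].mean(1)
print([(v,int(r[v])) for v in range(232,250)])
```

```text
[(278, 53), (279, 55), (280, 63), (281, 80), (282, 99), (283, 100), (284, 100), (285, 101), (286, 102), (287, 102), (288, 103), (289, 104), (290, 105), (291, 106), (292, 108), (293, 114), (294, 120), (295, 125), (296, 131), (297, 134), (298, 135), (299, 136), (300, 137), (301, 137), (302, 138), (303, 139)]
222.7 [np.float64(-0.0639), np.float64(-0.0584), np.float64(-0.0419)]
230.8 [np.float64(-0.0688), np.float64(-0.0627), np.float64(-0.0447)]
240 [np.float64(-0.0744), np.float64(-0.0677), np.float64(-0.0479)]
282 [np.float64(-0.101), np.float64(-0.0914), np.float64(-0.0632)]
284 [np.float64(-0.1023), np.float64(-0.0926), np.float64(-0.0639)]
286 [np.float64(-0.1036), np.float64(-0.0938), np.float64(-0.0647)]
288 [np.float64(-0.1049), np.float64(-0.0949), np.float64(-0.0654)]
290 [np.float64(-0.1062), np.float64(-0.0961), np.float64(-0.0662)]
292 [np.float64(-0.1076), np.float64(-0.0973), np.float64(-0.0669)]
[(232, 47), (233, 47), (234, 47), (235, 48), (236, 61), (237, 83), (238, 91), (239, 92), (240, 93), (241, 96), (242, 103), (243, 112), (244, 119), (245, 122), (246, 123), (247, 124), (248, 125), (249, 126)]
```

The cap's side face spans rows 282-292, so its true top edge is at row 293.5. That gives y = -0.0675 at the top and -0.0677 at the shoulder, so the pack is upright. It sits 4 mm off the bay centre, so I'll nudge it back and hold.

Request:
{"name": "servo_tool", "arguments": {"plan": [0.1, 0, 0, 0, 2, 0.2, 0, 0, 0, 2, 0.3, 0, 0, 0, 2, 0.4, 0, 0, 0, 2, 0.4, 0, 0, 0, 2, 0.4, 0, 0, 0, 2, 0.4, 0, 0, 0, 2, 0.4, 0, 0, 0, 2]}}

```text
t: 14.9
tool_pos: [0.489, -0.082, 0.1457]
ee_rot: [0.689, 0.725, -0.0, -0.0]
force: [-0.5, 0.3, -1.2]
opening: 0.0298
grasp_force: 20.0
```

Run:
```python
from h import *
s=state();print(s['t'],s['tool_pos'],s['force'],abs(s['qd']).max(),s['grasp_force']);print(close_job())
```

```text
14.9 [ 0.48903882 -0.08195567  0.14565183] [-0.46011669  0.27149051 -1.24174096] 0.0010079099466762174 19.999931752681732
the job is handed in; nothing more can be done
None
```

I rocked the orange pack both ways, drew it straight up, and handed in at 14.9 s with it held still and upright (by wrist-camera measurement) about 2 cm above bay b; in the last pictures the blue pack was still seated and nothing else looked moved.

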